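# Load and lock the garnish rail on the bar

## Robot

A 6-joint arm with a two-finger parallel gripper is mounted at the origin on the work surface. World frame = base frame: x ahead of the robot, y to its left, z up, the work surface at z = 0. Lengths are in m, angles in degrees, forces in N, time in s.
With the tool pointing down it reaches from about 0.35 to 0.875 m from the base axis. Payload 4.2 kg.
Tool frame: the origin (TCP) lies midway between the tips of the shut fingers; the grasp point (between the pads) lies r.grip_depth behind it (r.grip_depth is the distance from the TCP to the grasp point, in m); z points along the fingers, y is the line along which they close (so a half turn about z gives the same grasp; the last joint's range is limited). The gripper opens to 87 mm and grips with 3 to 60 N. Pads are 19 mm wide; open, the fingers measure 117 mm over their backs; the gripper's body (75 mm by 190 mm) begins 51 mm behind the grasp point.
Start: joints at [87.41, 22.042, 0.453, 0, -68.411, -14.817], TCP at [0.187, 0.596, 0.223] pointing down, gripper open.
Joint ranges: [-179.83, 179.83], [-69.29, 118.12], [-61.27, 80.66], [-181.25, 117.63], [-171.15, -9.14], [-177.46, 177.46]. Speed limits (degrees/s): [159.86, 159.86, 180, 180, 180, 180].

## Interface

Orientations are given as [roll, pitch, yaw] about the fixed x, y, z axes, in that order (R = Rz(yaw) Ry(pitch) Rx(roll)).
In Python, from rig import readout, vision, workorder, r gives the robot as it stands. The module is installed in compiled form; this text tells all that it offers.
- The arm moves only by the tool move_arm, never from a script. Its argument "increments" is a list of rows, each a list of 6 numbers: the shift along the world's x, y, z normalised to -1 to 1, where 1 is 0.4 m, then the turn, a rotation vector about the world's x, y, z normalised to -1 to 1, where 1 is 1.5 rad. In form: [[tx, ty, tz, wx, wy, wz], ...]. A call has 1 to 12 rows; each row shifts and turns the commanded pose from where the row before left it; what a row does not reach is not made up. A row lasts 1/12 s, in which the tool goes at most 41.7 mm and 7.16 degrees, less where a joint would pass 70% of its speed; a pose out of reach is approached as far as the arm can. A call with a number of a shift or a turn outside -1 to 1 is refused whole. A call with a gripper value outside its range is refused whole. "fingers" is the opening, from 0 (shut) to 1 (fully open), set as the call begins (left out, the last holds). The fingers move at their own pace and stop on an object; the grip force is fixed at half the most. Time passes only in rows, so rows that do not move let the fingers close. It gives the time, the measured TCP pose, the force, the opening and the grip force at its end, in the units of the state.
- readout.get_obs(): the state, without advancing time (a new reading comes with each control period).
- vision.get_image(name): name is "scene" or "side" or "wrist"; returns a dict with "img" (420x560x3 uint8, red, green, blue), "depth" (420x560 float32, m along the optical axis (not along the pixel's ray), 0 where there is no reading), "intrinsics" (3x3 intrinsics, pixels), "distortion" ([k1, k2, p1, p2, k3] as OpenCV has them; the pictures are not rectified), "T" (4x4, takes a point from camera to world coordinates); the wrist camera has in their place "tool_from_camera" (4x4, takes a point from camera to tool coordinates, whose origin is the TCP and whose axes are the flange's). Camera axes: x right, y up, looking along -z (the intrinsics and any distortion apply to the point x, -y, -z); pixel columns grow to the right and rows downward; lengths in m; the calibration is good to about 2 mm. A picture is of the moment at which its call begins: read the wrist's pose just before it.
- workorder.hand_in(): hands the job in; it is judged then, once.
The state is a dict: "clock": time; "joint_positions": joint angles; "dq": joint speeds; "effort": joint torques, N m; "position": TCP position; "eef_rot": TCP orientation; "force": force on the tool from outside, world axes, zero at the start; "ft_torque": the same for the moment, N m; "grip_width": finger opening in m; "grasp_force": force on a finger pad.
Only numpy, scipy, OpenCV 4.12 (cv2) and the standard library are available. Lean on these libraries where they do the work, as an engineer would, in place of code of your own. Each camera call takes 0.05 s, during which the arm holds its last target. There are 200 camera calls.

## Task

Load the garnish rail on the bar counter: pull its locking bar fully open, then slide the round straw cup in from the rail's open end right up against the end stop, and slide the rectangular garnish bin in after it until the two feet touch. Then push the locking bar fully shut and let go, leaving the tumbler, the jigger and the tea box where they stand.

Things in the scene. Friction and masses are not known exactly. Their poses are not given: they have to be found in the camera images.
- rail: Aluminium channel fixed on the counter, 274 x 82 mm. Origin: on the counter, centre line, at the open mouth; +x from mouth to end stop, +y to the locking bar's handle side, z up. Floor plate 4 mm thick; x = -90 to 0 is a bare loading apron, x = 0 to 172 mm has lips over both sides (underside 16, top 20 mm above the counter), leaving a slot 34 mm wide.
- rail_mouth (a point): Centre of the rail's open mouth, on the floor plate (rail x = 0, y = 0, z = 4 mm), axes as the rail's. Under the lips the channel is 62 mm wide inside, flaring to about 68 mm over the first 20 mm; the carriers' feet (56 mm wide, 8 mm thick) can get under the lips only here, with 3 mm play each side and 4 mm above.
- rail_stop (a point): Foot of the end stop's inner face, on the floor plate (rail x = 172 mm, y = 0, z = 4 mm), axes as the rail's. The stop is 30 mm high, 12 mm thick. Home: straw cup's origin 39 mm before this point (rail x = 133 mm), garnish bin's 117 mm before it (rail x = 55 mm), both on the centre line.
- straw_cup: Steel straw cup on a sliding foot, loose, 0.2 to 0.5 kg, 95 mm tall. Origin: centre of the foot's underside; z up. Foot: plate 78 mm along x, 56 mm along y, 8 mm thick; neck 40 x 26 mm up to z = 20 mm; then a round open cup, 50 mm outer diameter, 3 mm wall, z = 20 to 95 mm, centred. The foot's x goes along the rail, either way round.
- garnish_bin: Steel garnish bin on a sliding foot, loose, 0.2 to 0.45 kg, 70 mm tall. Origin: centre of the foot's underside; z up. Foot: plate 78 mm along x, 56 mm along y, 8 mm thick; neck 40 x 26 mm up to z = 20 mm; then an open bin 68 mm along x, 48 mm along y, z = 20 to 70 mm, 3 mm walls, one divider. The foot's x goes along the rail, either way round.
- latch (a joint): Locking bar across the mouth, slides along the rail's y: 0 = fully shut (mouth blocked), 0.066 m = fully open (mouth clear), growing towards the rail's +y. Stays where left, moves with about 2 N, starts 0 to 0.02. Bar 8 x 8 mm at rail x = -8 mm, 6 to 14 mm above the counter; its bracket (y = 40 to 60 mm) is under 18 mm high.
- latch_grip (a point): Point in the middle of the locking bar's black upright handle tab, 40 mm above the counter (rail x = -8 mm, y = 78 mm + joint value). The tab is 12 mm thick along the rail's y, 24 mm wide along the rail's x and stands from 6 to 52 mm above the counter.
- tumbler: Bystander: empty glass tumbler, 74 mm across, 85 mm tall, origin at the centre of its underside.
- jigger: Bystander: steel waisted jigger, 46 mm across, 85 mm tall, origin at the centre of its underside.
- tea_box: Bystander: cardboard box 70 x 110 x 55 mm tall, origin at the centre of its underside.
Not all that is in view belongs to the job. Leave any purple look-alike of the straw_cup alone.

How it is judged (in metres and radians):
On the way, in this order (a step that is already met when the one before it is completed fails the run):
1. the locking bar is pulled fully open (beyond 58 mm) (value of joint latch above 0.058 m), for 0.1 s.
2. the straw cup is under the lips, home against the end stop (within 6 mm) (x of straw_cup in the frame of rail between 0.127 and 0.137 m and y of straw_cup in the frame of rail between -0.006 and 0.006 m and z of straw_cup in the frame of rail between 0.001 and 0.0075 m and angle between the x axis of straw_cup and the x axis of rail, either way round below 0.12 rad), for 0.2 s.
3. the garnish bin is under the lips, up against the straw cup (feet within 6 mm) (all of step 2 and x of garnish_bin in the frame of rail between 0.043 and 0.059 m and y of garnish_bin in the frame of rail between -0.006 and 0.006 m and z of garnish_bin in the frame of rail between 0.001 and 0.0075 m and angle between the x axis of garnish_bin and the x axis of rail, either way round below 0.12 rad and distance between straw_cup and garnish_bin below 0.084 m), for 0.2 s.
At the end, for the whole second after the job is handed in: The straw cup's foot is under the rail's lips within 6 mm of the end stop, the garnish bin's foot is under the lips behind it with the feet within 6 mm of each other, both at rest, and the locking bar is shut to within 6 mm (all of step 3 and linear speed of each of straw_cup, garnish_bin below 0.02 m/s and value of joint latch below 0.006 m); the robot touches nothing.
It fails at once if the tumbler is moved by more than 25 mm or tipped over (distance of tumbler from where it was at the start of the episode above 0.025 m or angle between tumbler's own z axis and vertical above 0.6 rad).
It fails at once if the jigger is moved by more than 25 mm or tipped over (distance of jigger from where it was at the start of the episode above 0.025 m or angle between jigger's own z axis and vertical above 0.6 rad).
It fails at once if the tea box is moved by more than 25 mm or tipped over (distance of tea_box from where it was at the start of the episode above 0.025 m or angle between tea_box's own z axis and vertical above 0.6 rad).
It also fails if it takes over 72 s, if anything falls off the work surface, if the arm or the gripper's body presses on something with over 40 N, if the wrist force passes 120 N, or if a joint passes its speed limit or range.

## Working session

There is one attempt and no reset: what is moved stays moved. The work goes in short steps, Python scripts to look and compute and a tool call to move; the robot and the scene stay as the last step left them, time stands still between calls to the robot, and variables do not carry over. Pictures are saved under pics/ and viewed, at most 10 in all, crops included, and the job is handed in when it is done.

Besides the shell and the picture viewer there is one more tool, called after "Request:" in YAML: its name, and indented under it one key for each argument. move_arm: Moves the arm, as the interface text tells. Scaled input: -1 to 1 covers 0.4 m each way for a shift and 1.5 rad each way for a turn. Its arguments: {"type":"object","properties":{"increments":{"type":"array"},"fingers":{"type":"number"}},"required":["increments"]}

```bash
mkdir -p pics && cat > h.py <<'E'
import numpy as np, cv2
from rig import readout, vision, workorder, r
def grab(n):
    o=readout.get_obs(); d=vision.get_image(n); return o,d
def save(d,name,crop=None,scale=1):
    im=d["img"][:,:,::-1]
    if crop: im=im[crop[1]:crop[3],crop[0]:crop[2]]
    cv2.imwrite("pics/"+name,cv2.resize(im,None,fx=scale,fy=scale))
E
python3 - <<'E'
from h import *
o,d=grab("scene"); o2,e=grab("side"); o3,w=grab("wrist")
save(d,"scene0.png"); save(e,"side0.png"); save(w,"wrist0.png")
np.set_printoptions(precision=4,suppress=True)
print(o); print(r.grip_depth)
for x in (d,e): print(x["T"],x["intrinsics"],x["distortion"])
print(w["tool_from_camera"],w["distortion"])
E
```

```text
{'clock': 0.0, 'joint_positions': array([ 87.409 ,  22.0912,   0.3799,  -0.0299, -68.4109, -14.8148]), 'dq': array([-0.0436, -0.0394, -0.1106, -0.1044, -0.0251,  0.0324]), 'effort': array([ -0.0007, -39.0664,  18.7409,   4.2197,   0.011 ,  -0.0002]), 'position': array([0.1868, 0.5958, 0.2215]), 'eef_rot': array([179.8748,  -0.0044, -17.4168]), 'force': array([0.2021, 0.1432, 0.2055]), 'ft_torque': array([ 0.0007,  0.0162, -0.0521]), 'grasp_force': 0.0, 'grip_width': 0.08722006074411266}
0.0187
[[-0.6915 -0.6141  0.3804  0.9506]
 [ 0.7223 -0.5826  0.3725  0.4588]
 [-0.0072  0.5324  0.8465  0.9519]
 [ 0.      0.      0.      1.    ]] [[437.0096   0.     275.0354]
 [  0.     437.0096 202.8885]
 [  0.       0.       1.    ]] [0.0253 0.     0.     0.     0.    ]
[[ 0.6998  0.539  -0.4689  0.006 ]
 [-0.7142  0.5423 -0.4425 -0.408 ]
 [ 0.0158  0.6446  0.7644  0.9178]
 [ 0.      0.      0.      1.    ]] [[385.6547   0.     279.3868]
 [  0.     385.6547 210.9064]
 [  0.       0.       1.    ]] [0.0358 0.     0.     0.     0.    ]
[[-0.0003  0.9576  0.288   0.0777]
 [ 1.      0.0005 -0.0008  0.0001]
 [-0.0009  0.288  -0.9576 -0.1614]
 [ 0.      0.      0.      1.    ]] [-0.0655  0.      0.      0.      0.    ]
```

View pics/scene0.png

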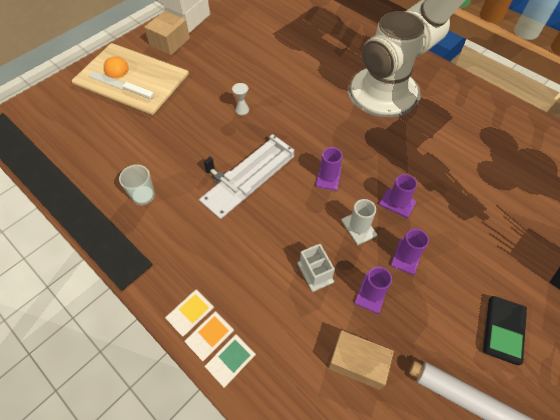

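View pics/side0.png

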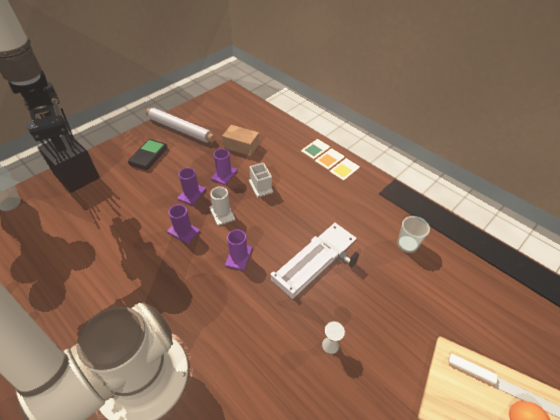

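The scene picture shows these candidates for the straw cup:
- The grey steel cup at (362,220) is the one to take.
- The purple look-alikes at (331,168), (402,195), (411,250) and (375,288) stay where they are.

The bin is at (317,267). The rail runs from its apron at (215,205) to the stop at (283,148), with the handle at (209,164). The tumbler is at (137,184), the jigger at (240,98) and the tea box at (362,358). The side view agrees, with the cup at (220,205), the bin at (260,180) and the handle at (352,260).

```bash
cat >> h.py <<'E'
def cloud(d,T=None):
    """world point per pixel from depth"""
    T=d["T"] if T is None else T
    v,u=np.mgrid[0:420,0:560]
    p=cv2.undistortPoints(np.stack([u,v],-1).reshape(-1,1,2).astype(float),d["intrinsics"],d["distortion"]).reshape(420,560,2)
    z=d["depth"].astype(float)
    c=np.stack([p[...,0]*z,-p[...,1]*z,-z,np.ones_like(z)],-1)
    w=c@T.T; return np.where(z[...,None]>0,w[...,:3],np.nan)
def wristT(o,d):
    from scipy.spatial.transform import Rotation as R
    A=np.eye(4); A[:3,:3]=R.from_euler("xyz",o["eef_rot"],degrees=True).as_matrix(); A[:3,3]=o["position"]
    return A@d["tool_from_camera"]
def rect(P):
    (c,s,a)=cv2.minAreaRect((P[:,:2]*1000).astype(np.float32)); return np.round(c,1),np.round(s,1),round(a,1)
E
python3 - <<'E'
from h import *
np.set_printoptions(precision=4,suppress=True)
D={n:grab(n)[1] for n in ("scene","side")}
C={n:cloud(D[n]) for n in D}
for n,pts in dict(scene=dict(cup=(362,220),bin=(317,267),rim=(362,205),handle=(209,164),apron=(215,200),stop=(283,148),tum=(137,184),jig=(240,98),tea=(362,358)),side=dict(cup=(220,205),bin=(260,180),handle=(352,260),tum=(412,235),jig=(333,340),stop=(285,280))).items():
  for k,(u,v) in pts.items(): print(n,k,C[n][v,u])
for n in D:
  hsv=cv2.cvtColor(D[n]["img"],cv2.COLOR_RGB2HSV)
  grey=(hsv[...,1]<70)
  W=C[n]
  for k,(u,v) in (dict(cup=(362,220),bin=(317,267),rail=(250,175)) if n=="scene" else dict(cup=(220,205),bin=(260,180),rail=(315,260))).items():
    rad=0.18 if k=="rail" else 0.07
    near=np.linalg.norm(W[...,:2]-W[v,u,:2],axis=-1)<rad
    for lo,hi in ((.002,.006),(.006,.012),(.016,.024),(.024,.036),(.06,.075),(.085,.1)):
      m=near&grey&(W[...,2]>lo)&(W[...,2]<hi)
      if m.sum()>25: print(n,k,lo,hi,m.sum(),*rect(W[m]))
E
```

```text
scene cup [0.455  0.252  0.0802]
scene bin [0.5944 0.2413 0.0281]
scene rim [0.4174 0.2247 0.0712]
scene handle [ 0.5718 -0.1523  0.0377]
scene apron [ 0.6251 -0.0759  0.0053]
scene stop [ 0.3876 -0.0591  0.0182]
scene tum [ 0.7359 -0.2513  0.0191]
scene jig [ 0.3621 -0.2515  0.0567]
scene tea [0.691  0.4386 0.0568]
side cup [0.4201 0.2204 0.0695]
side bin [0.5761 0.2158 0.0649]
side handle [ 0.5577 -0.1597  0.0431]
side tum [ 0.7668 -0.2228  0.017 ]
side jig [ 0.3359 -0.2687  0.0831]
side stop [ 0.4038 -0.0596  0.0035]
scene cup 0.002 0.006 61 [433.5 239.7] [79.9 56.5] 71.7
scene cup 0.006 0.012 274 [433.2 240.4] [78.3 56.1] 69.3
scene cup 0.024 0.036 61 [436.4 239.7] [48.4 41.9] 56.9
scene cup 0.06 0.075 125 [434.3 241.2] [46.9 48.5] 70.5
scene cup 0.085 0.1 164 [433.6 239.8] [50.  48.6] 38.6
scene bin 0.002 0.006 45 [597.4 237.6] [83.1 53.3] 67.1
scene bin 0.006 0.012 161 [598.  240.3] [78.1 54.8] 68.9
scene bin 0.016 0.024 118 [597.2 241.5] [65.7 47.1] 68.4
scene bin 0.024 0.036 189 [598.1 241.2] [67.1 46.9] 68.7
scene bin 0.06 0.075 273 [597.  240.5] [70. 49.] 68.1
scene rail 0.
[... 197 characters left out ...]
1.8 -86.3] [102.6 222.2] 79.3
side cup 0.002 0.006 30 [433.2 238. ] [77.6 55.6] 69.8
side cup 0.006 0.012 154 [435.1 240.2] [80.9 55.2] 70.9
side cup 0.024 0.036 38 [426.  228.8] [21.4 48.4] 49.4
side cup 0.06 0.075 96 [433.7 239.3] [50.2 46.2] 71.6
side cup 0.085 0.1 121 [435.3 238.5] [49.5 46.6] 46.7
side bin 0.006 0.012 106 [597.8 237.6] [79.1 56.1] 69.7
side bin 0.024 0.036 60 [598.  238.3] [67.7 48.6] 68.2
side bin 0.06 0.075 177 [598.4 238.6] [71.  48.2] 67.9
side rail 0.002 0.006 697 [515.  -78.2] [275.9 120.5] 0.0
side rail 0.006 0.012 710 [514.6 -88. ] [276. 117.] 0.3
side rail 0.016 0.024 903 [479.3 -95.9] [205.2 136.4] 0.3
side rail 0.024 0.036 251 [473.1 -96.2] [134.6 194.5] 89.5
```

View pics/wrist0.png

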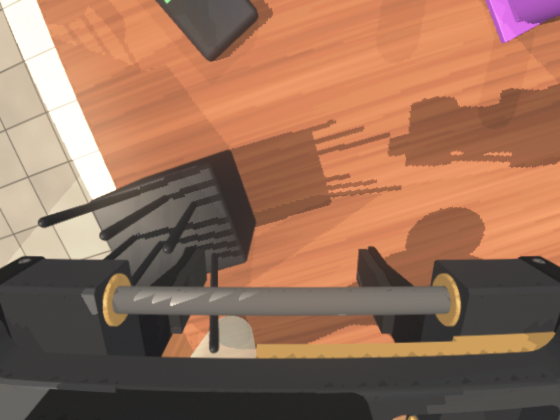

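The wrist view shows the gripper above a black utensil holder, about (170,220), with straws sticking up, so I will lift before moving sideways. Next: the rail axis, the handle and the neighbours.

```bash
python3 - <<'E'
from h import *
np.set_printoptions(precision=4,suppress=True)
for n in ("scene","side"):
  d=grab(n)[1]; W=cloud(d); hsv=cv2.cvtColor(d["img"],cv2.COLOR_RGB2HSV)
  if n=="scene": save(d,"cropcup.png",(180,120,430,320),3)
  x,y,z=W[...,0],W[...,1],W[...,2]; grey=hsv[...,1]<70
  lip=grey&(z>.017)&(z<.0225)&(x>.40)&(x<.56)&(y>-.15)&(y<-.02)
  pr=lambda a:np.round(np.nanpercentile(a*1000,[0,2,50,98,100]),1)
  print(n,"lip y",pr(y[lip]))
  for a,b in((.41,.45),(.51,.55)):
    m=lip&(x>a)&(x<b); print("  y at",a,pr(y[m]), "inner", np.round(1000*np.array([y[m&(y>-.0875)].min(),y[m&(y<-.0875)].max()]),1))
  print("lip x",pr(x[grey&(z>.017)&(z<.0225)&(y>-.13)&(y<-.04)&(x>.39)&(x<.6)]))
  pl=grey&(z>.002)&(z<.007)&(x>.56)&(x<.68)&(y>-.15)&(y<-.02); print("apron",rect(W[pl]))
  st=grey&(z>.03)&(z<.037)&(x>.36)&(x<.42)&(y>-.15)&(y<-.02); print("stop",st.sum(),rect(W[st]) if st.sum()>5 else "")
  tab=(d["img"].max(-1)<70)&(z>.022)&(z<.056)&(x>.53)&(x<.61)&(y>-.24)&(y<-.12)
  print("tab",tab.sum(),pr(x[tab]),pr(y[tab]),pr(z[tab]))
  top=tab&(z>.048); print("tabtop",top.sum(),rect(W[top]) if top.sum()>5 else "")
  pu=((hsv[...,0]>130)&(hsv[...,0]<160)&(hsv[...,1]>100)&(z>.085)&(z<.1)).astype(np.uint8)
  k,l,s,_=cv2.connectedComponentsWithStats(pu)
  for i in range(1,k):
    if s[i,4]>30: print("purple",rect(W[l==i])[0])
E
```

```text
scene lip y [-118.8 -106.4  -51.4  -30.3  -25.4]
  y at 0.41 [-107.2 -105.3  -50.3  -31.   -30.4] inner [-87.4 -87.7]
  y at 0.51 [-110.5 -106.9  -51.4  -27.7  -25.9] inner [-87.4 -87.5]
lip x [390.7 394.4 488.9 573.5 580.1]
apron (array([607.4, -86.7]), array([ 93.8, 122.5]), 2.6)
stop 58 (array([384. , -68.2]), array([78.9, 12.4]), 88.2)
tab 86 [559.7 560.2 572.9 582.6 582.9] [-160.7 -160.6 -153.3 -150.6 -150. ] [22.  22.4 40.3 53.7 54.3]
tabtop 28 (array([ 571.2, -155.7]), array([ 9. , 21.2]), 86.9)
purple [365.5  87. ]
purple [309.4 267.1]
purple [417.8 370.8]
purple [548.6 366.5]
side lip y [-125.3 -107.4  -87.1  -31.9  -28.1]
  y at 0.41 [-107.4 -106.8  -85.9  -32.5  -31.8] inner [-87.4 -87.9]
  y at 0.51 [-110.  -107.   -86.9  -31.7  -28.1] inner [-86.9 -88.4]
lip x [393.7 396.9 485.  574.8 582.1]
apron (array([608.3, -83.7]), array([ 94.2, 117. ]), 1.6)
stop 101 (array([383.8, -69.8]), array([81.4, 11.8]), 88.7)
tab 0 nan nan nan
tabtop 0 
purple [549.6 350.8]
purple [309.5 266.2]
purple [367.   85.7]
  return np.nanmean(a, axis, out=out, keepdims=keepdims)
```

View pics/cropcup.png

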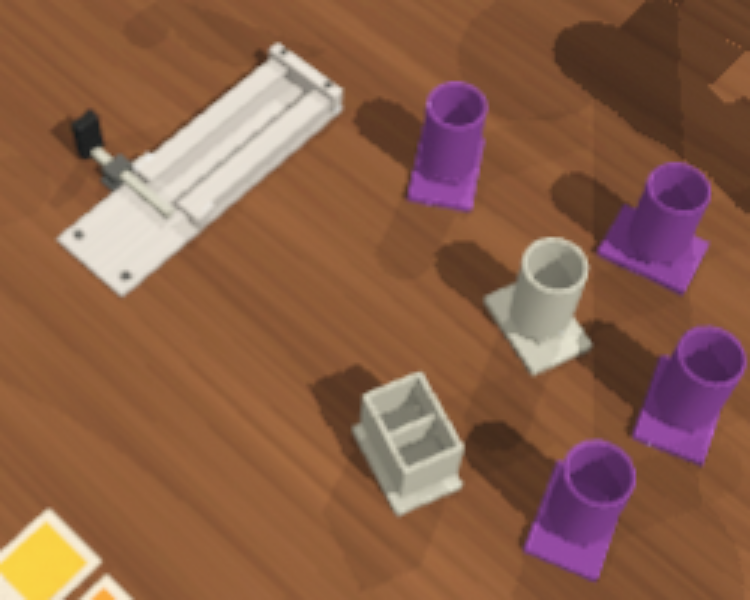

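Request:
move_arm:
  increments:
    - [0, 0, 0.1, 0, 0, 0]
    - [0, 0, 0.1, 0, 0, 0]
    - [0.1, 0, 0.05, 0, 0, 0.08]
    - [0.1, 0, 0, 0, 0, 0.08]
    - [0.1, 0, 0, 0, 0, 0.04]
  fingers: 0.4

```text
clock: 0.77
position: [0.3049, 0.5972, 0.3242]
eef_rot: [-179.7, -0.1, 0.2]
force: [0.2, 0.6, -1.2]
grip_width: 0.0616
grasp_force: 0.0
```

The crop confirms the choice: the grey cup at crop (545,300) stands among four purple ones, and the bin is at (410,440). The rail has its stop at the upper right and its black tab at (87,133). The axis points along world -x, with the mouth near x=0.562, the centre line at y≈-0.069 and the latch at about 9 mm.

Request:
move_arm:
  increments:
    - [0.03, -0.087, 0, 0, 0, 0]
    - [0.03, -0.087, 0, 0, 0, 0]
    - [0.03, -0.087, 0, 0, 0, 0]
    - [0.03, -0.087, 0, 0, 0, 0]
    - [0.03, -0.087, 0, 0, 0, 0]
    - [0.03, -0.087, 0, 0, 0, 0]
    - [0.03, -0.087, 0, 0, 0, 0]
    - [0.03, -0.087, 0, 0, 0, 0]
    - [0.03, -0.087, 0, 0, 0, 0]
    - [0.03, -0.087, 0, 0, 0, 0]

```text
clock: 1.6
position: [0.4242, 0.2466, 0.3215]
eef_rot: [-180.0, -0.0, -0.2]
force: [0.4, -0.3, -0.8]
grip_width: 0.0347
grasp_force: 0.0
```

Request:
move_arm:
  increments:
    - [0.03, -0.087, 0, 0, 0, 0]
    - [0.03, -0.087, 0, 0, 0, 0]
    - [0.03, -0.087, 0, 0, 0, 0]
    - [0.03, -0.087, -0.03, 0, 0, 0]
    - [0.03, -0.087, -0.03, 0, 0, 0]
    - [0.03, -0.087, -0.05, 0, 0, 0]
    - [0.03, -0.087, -0.05, 0, 0, 0]
    - [0.03, -0.087, -0.05, 0, 0, 0]
    - [0.03, -0.087, -0.05, 0, 0, 0]
    - [0.03, -0.087, 0, 0, 0, 0]
    - [0, 0, 0, 0, 0, 0]
    - [0, 0, 0, 0, 0, 0]

```text
clock: 2.6
position: [0.5439, -0.1007, 0.2168]
eef_rot: [180.0, 0.1, -0.4]
force: [-0.2, -0.0, -0.2]
grip_width: 0.0348
grasp_force: 0.0
```

```bash
python3 - <<'E'
from h import *
np.set_printoptions(precision=4,suppress=True)
o,d=grab("wrist"); W=cloud(d,wristT(o,d)); save(d,"w1.png")
print(o["position"],o["eef_rot"])
hsv=cv2.cvtColor(d["img"],cv2.COLOR_RGB2HSV); grey=hsv[...,1]<70
x,y,z=W[...,0],W[...,1],W[...,2]
reg=(x>.36)&(x<.68)&(y>-.15)&(y<.0)
for lo,hi in((.002,.007),(.017,.023),(.03,.038)):
  m=reg&grey&(z>lo)&(z<hi)
  if m.sum()>20: print(lo,m.sum(),rect(W[m]))
for a in np.arange(.42,.66,.02):
  m=reg&grey&(z>.0025)&(z<.024)&(abs(x-a)<.006); l=m&(z>.016)
  if m.sum()>10: print(round(a,2),np.round(1000*np.array([y[m].min(),y[m].max()])), "lipinner",np.round(1000*np.array([y[l&(y>-.069)].min(initial=9),y[l&(y<-.069)].max(initial=-9)]),1))
tab=(d["img"].max(-1)<75)&(z>.03)&(z<.06)&(x>.52)&(x<.62)&(y>-.22)&(y<-.12)
print(tab.sum(),rect(W[tab]), np.percentile(z[tab],[2,50,98])); t=tab&(z>.048); print(t.sum(), rect(W[t]))
E
```

```text
[ 0.5439 -0.1007  0.2168] [179.9875   0.0843  -0.4361]
0.002 8040 (array([527.2, -87. ]), array([243.8, 120.4]), 0.1)
0.017 3359 (array([502.6, -68.5]), array([ 98.8, 167.3]), 81.1)
0.03 29 (array([378.2, -80.9]), array([52.1,  2.8]), 89.9)
0.42 [-109.  -60.] lipinner [9000.   -85.3]
0.44 [-109.  -27.] lipinner [9000.   -85.6]
0.46 [-109.  -28.] lipinner [-39.8 -86. ]
0.48 [-109.  -28.] lipinner [-51.4 -86.3]
0.5 [-109.  -28.] lipinner [-51.6 -85.5]
0.52 [-109.  -28.] lipinner [-51.3 -85.9]
0.54 [-110.  -26.] lipinner [-51.2 -86.3]
0.56 [-150.  -26.] lipinner [-51.5 -85.4]
0.58 [-127.  -28.] lipinner [9000.  -113.4]
0.6 [-109.  -28.] lipinner [ 9000. -9000.]
0.62 [-109.  -27.] lipinner [ 9000. -9000.]
0.64 [-109.  -27.] lipinner [ 9000. -9000.]
286 (array([ 567.8, -155.7]), array([10.9, 23. ]), 89.7) [0.0339 0.0508 0.0525]
224 (array([ 567.6, -155.8]), array([10.8, 22.6]), 89.9)
```

View pics/w1.png

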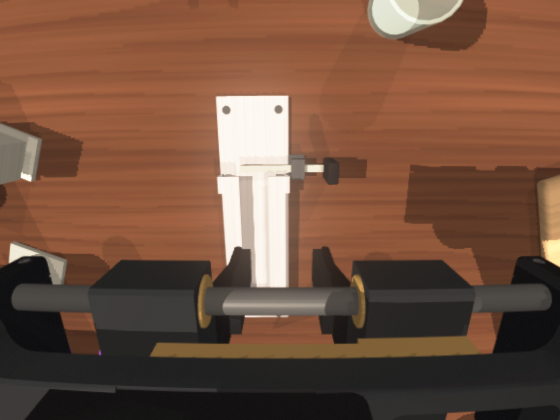

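The wrist view shows the rail straight at columns 217–290. The tab is at (331,170), the locking bar crosses the mouth at row 170, and the tumbler is clear at the top right. Centre line y=-0.0685, yaw 180 within 0.3°, tab at (0.569,-0.156). Now to grasp the tab.

Request:
move_arm:
  increments:
    - [0.0156, -0.0345, -0.06, 0, 0, 0]
    - [0.0156, -0.0345, -0.06, 0, 0, 0]
    - [0.0156, -0.0345, -0.06, 0, 0, 0]
    - [0.0156, -0.0345, -0.06, 0, 0, 0]
    - [0, 0, -0.04, 0, 0, 0]
    - [0, 0, -0.04, 0, 0, 0]
    - [0, 0, -0.04, 0, 0, 0]
    - [0, 0, -0.04, 0, 0, 0]
    - [0, 0, -0.04, 0, 0, 0]
    - [0, 0, -0.04, 0, 0, 0]
    - [0, 0, 0, 0, 0, 0]
    - [0, 0, 0, 0, 0, 0]

```text
clock: 3.65
position: [0.5688, -0.1529, 0.0258]
eef_rot: [180.0, 0.0, -0.1]
force: [-0.9, -0.0, -0.1]
grip_width: 0.035
grasp_force: 0.0
```

Request:
move_arm:
  increments:
    - [0, 0, 0, 0, 0, 0]
    - [0, 0, 0, 0, 0, 0]
    - [0, 0, 0, 0, 0, 0]
    - [0, 0, 0, 0, 0, 0]
    - [0, 0, 0, 0, 0, 0]
  fingers: 0

```text
clock: 4.07
position: [0.5694, -0.1544, 0.0266]
eef_rot: [180.0, -0.1, -0.2]
force: [0.5, -0.1, 2.5]
grip_width: 0.0119
grasp_force: 30.0
```

Request:
move_arm:
  increments:
    - [0, -0.013, 0, 0, 0, 0]
    - [0, -0.013, 0, 0, 0, 0]
    - [0, -0.013, 0, 0, 0, 0]
    - [0, -0.013, 0, 0, 0, 0]
    - [0, -0.013, 0, 0, 0, 0]
    - [0, -0.013, 0, 0, 0, 0]
    - [0, -0.013, 0, 0, 0, 0]
    - [0, -0.013, 0, 0, 0, 0]
    - [0, -0.013, 0, 0, 0, 0]
    - [0, -0.013, 0, 0, 0, 0]
    - [0, -0.013, 0, 0, 0, 0]
    - [0, -0.003, 0, 0, 0, 0]

```text
clock: 5.07
position: [0.5694, -0.2123, 0.0265]
eef_rot: [-179.9, -0.1, -0.3]
force: [-0.9, 11.3, 7.5]
grip_width: 0.0117
grasp_force: 30.0
```

Request:
move_arm:
  increments:
    - [0, 0, 0, 0, 0, 0]
    - [0, 0, 0, 0, 0, 0]
    - [0, 0, 0, 0, 0, 0]

```text
clock: 5.32
position: [0.5694, -0.2122, 0.0266]
eef_rot: [-180.0, -0.1, -0.2]
force: [-1.5, 5.1, 5.7]
grip_width: 0.012
grasp_force: 30.0
```

Request:
move_arm:
  increments:
    - [0, 0, 0, 0, 0, 0]
    - [0, 0, 0, 0, 0, 0]
    - [0, 0, 0.03, 0, 0, 0]
    - [0, 0, 0.05, 0, 0, 0]
    - [0, 0, 0.09, 0, 0, 0]
    - [0, 0, 0.09, 0, 0, 0]
    - [0, 0, 0.09, 0, 0, 0]
    - [0, 0, 0.09, 0, 0, 0]
  fingers: 0.4

```text
clock: 5.98
position: [0.5681, -0.213, 0.2027]
eef_rot: [-180.0, 0.1, -0.3]
force: [0.7, -0.3, 0.1]
grip_width: 0.0348
grasp_force: 0.0
```

Request:
move_arm:
  increments:
    - [-0.028, 0.094, 0, 0, 0, 0.081]
    - [-0.028, 0.094, 0, 0, 0, 0.081]
    - [-0.028, 0.094, 0, 0, 0, 0.081]
    - [-0.028, 0.094, 0, 0, 0, 0.081]
    - [-0.028, 0.094, 0, 0, 0, 0.081]
    - [-0.028, 0.094, 0, 0, 0, 0.081]
    - [-0.028, 0.094, 0, 0, 0, 0.081]
    - [-0.028, 0.094, 0, 0, 0, 0.081]
    - [-0.028, 0.094, 0, 0, 0, 0.081]
    - [-0.028, 0.094, 0, 0, 0, 0.081]
    - [-0.028, 0.094, 0, 0, 0, 0]
    - [-0.028, 0.094, 0, 0, 0, 0]
  fingers: 0.78

```text
clock: 6.98
position: [0.4336, 0.2399, 0.2014]
eef_rot: [-180.0, 0.0, 69.4]
force: [0.5, 0.7, -0.3]
grip_width: 0.0678
grasp_force: 0.0
```

Request:
move_arm:
  increments:
    - [0, 0, 0, 0, 0, 0]
    - [0, 0, 0, 0, 0, 0]

```text
clock: 7.15
position: [0.4338, 0.24, 0.2011]
eef_rot: [-180.0, 0.1, 69.6]
force: [0.4, -0.5, 0.3]
grip_width: 0.068
grasp_force: 0.0
```

```bash
python3 - <<'E'
from h import *
np.set_printoptions(precision=4,suppress=True)
o,d=grab("wrist"); W=cloud(d,wristT(o,d)); save(d,"w2.png")
print(o["position"],o["eef_rot"])
hsv=cv2.cvtColor(d["img"],cv2.COLOR_RGB2HSV); grey=hsv[...,1]<70
x,y,z=W[...,0],W[...,1],W[...,2]
for n,c in (("cup",(.434,.24)),("bin",(.598,.24))):
  near=np.hypot(x-c[0],y-c[1])<.055
  for lo,hi in((.005,.012),(.064,.074),(.088,.1)):
    m=near&grey&(z>lo)&(z<hi)
    if m.sum()>20: print(n,lo,m.sum(),rect(W[m]))
d=grab("scene")[1]; W=cloud(d); x,y,z=W[...,0],W[...,1],W[...,2]
tab=(d["img"].max(-1)<75)&(z>.03)&(z<.06)&(x>.52)&(x<.62)&(y>-.27)&(y<-.12); print(rect(W[tab]))
E
```

```text
[0.4338 0.24   0.2011] [-179.9714    0.0573   69.5688]
cup 0.005 1007 (array([437.9, 257.9]), array([42.9, 56.1]), 69.3)
cup 0.064 246 (array([432.2, 242.4]), array([47.3, 43.5]), 69.8)
cup 0.088 678 (array([431.8, 241.6]), array([49.4, 48.8]), 67.1)
bin 0.005 628 (array([593.5, 241.8]), array([78. , 53.9]), 66.7)
bin 0.064 1099 (array([595. , 241.1]), array([68.4, 49.8]), 67.1)
(array([ 572. , -209.5]), array([12.5, 24.5]), 75.8)
```

Latch open. The cup lies at (0.433,0.241), yaw 69.5, under the gripper. Descend and grip.

Request:
move_arm:
  increments:
    - [0, 0.001, -0.05, 0, 0, 0]
    - [0, 0.001, -0.05, 0, 0, 0]
    - [0, 0, -0.05, 0, 0, 0]
    - [0, 0, -0.05, 0, 0, 0]
    - [0, 0, -0.05, 0, 0, 0]
    - [0, 0, -0.05, 0, 0, 0]
    - [0, 0, -0.05, 0, 0, 0]
    - [0, 0, -0.038, 0, 0, 0]
    - [0, 0, 0, 0, 0, 0]
    - [0, 0, 0, 0, 0, 0]

```text
clock: 8.08
position: [0.4347, 0.2379, 0.046]
eef_rot: [-180.0, 0.1, 69.3]
force: [0.5, 0.8, 0.2]
grip_width: 0.0677
grasp_force: 0.0
```

Request:
move_arm:
  increments:
    - [0, 0, 0, 0, 0, 0]
    - [0, 0, 0, 0, 0, 0]
    - [0, 0, 0, 0, 0, 0]
    - [0, 0, 0, 0, 0, 0]
    - [0, 0, 0, 0, 0, 0]
  fingers: 0

```text
clock: 8.5
position: [0.4345, 0.2398, 0.0474]
eef_rot: [180.0, -0.1, 69.4]
force: [-3.2, 0.1, 5.6]
grip_width: 0.0502
grasp_force: 30.0
```

Request:
move_arm:
  increments:
    - [0, 0, 0.05, 0, 0, 0]
    - [0, 0, 0.09, 0, 0, 0]
    - [0, 0, 0.09, 0, 0, 0]
    - [0, 0, 0.09, 0, 0, 0]
    - [0, 0, 0.05, 0, 0, 0]
    - [0, 0, 0, 0, 0, 0]

```text
clock: 9.0
position: [0.4366, 0.2413, 0.1992]
eef_rot: [179.7, -0.5, 69.4]
force: [1.4, 0.1, -2.9]
grip_width: 0.0506
grasp_force: 30.0
```

Request:
move_arm:
  increments:
    - [0.044, -0.077, 0, 0, 0, -0.081]
    - [0.044, -0.077, 0, 0, 0, -0.081]
    - [0.044, -0.077, 0, 0, 0, -0.081]
    - [0.044, -0.077, 0, 0, 0, -0.081]
    - [0.044, -0.077, 0, 0, 0, -0.081]
    - [0.044, -0.077, 0, 0, 0, -0.081]
    - [0.044, -0.077, 0, 0, 0, -0.081]
    - [0.044, -0.077, 0, 0, 0, -0.081]
    - [0.044, -0.077, 0, 0, 0, -0.081]
    - [0.044, -0.077, 0, 0, 0, -0.081]
    - [0, 0, -0.08, 0, 0, 0]
    - [0, 0, -0.08, 0, 0, 0]

```text
clock: 10.0
position: [0.6113, -0.0704, 0.1285]
eef_rot: [-180.0, -0.1, -0.5]
force: [-0.6, 0.0, -5.2]
grip_width: 0.0505
grasp_force: 30.0
```

Request:
move_arm:
  increments:
    - [0, 0, -0.06, 0, 0, 0]
    - [0, 0, -0.03, 0, 0, 0]
    - [0, 0, 0, 0, 0, 0]
    - [0, 0, 0, 0, 0, 0]

```text
clock: 10.33
position: [0.609, -0.0686, 0.0919]
eef_rot: [180.0, 0.3, -0.2]
force: [0.0, -0.4, -2.8]
grip_width: 0.0499
grasp_force: 30.0
```

```bash
cat > look.py <<'E'
from h import *
import sys
name=sys.argv[1]; zf=float(sys.argv[2])  # foot underside height estimate
np.set_printoptions(precision=4,suppress=True)
o=None
for n in ("wrist","scene","side"):
  o,d=grab(n); W=cloud(d,wristT(o,d) if n=="wrist" else None); save(d,f"{name}_{n}.png")
  hsv=cv2.cvtColor(d["img"],cv2.COLOR_RGB2HSV); grey=hsv[...,1]<70
  x,y,z=W[...,0],W[...,1],W[...,2]; p=o["position"]
  m=grey&(np.hypot(x-p[0],y-p[1])<.056)&(z>zf+.003)&(z<zf+.012)
  if m.sum()>20: print(n,"foot",m.sum(),rect(W[m]),"y",np.round(1000*np.percentile(y[m],[1,99])),"x",np.round(1000*np.percentile(x[m],[1,99])),"z",np.percentile(z[m],[5,50,95]))
  m=grey&(x>.40)&(x<.55)&(y>-.13)&(y<0)&(z>.017)&(z<.023)
  if m.sum()>20: print(n,"lip y",np.round(1000*np.percentile(y[m],[1,99])))
print(o["position"],o["eef_rot"],o["grip_width"])
E
python3 look.py a 0.055
```

```text
wrist foot 82 (array([612. , -66.9]), array([41.4, 42.7]), 80.1) y [-89. -48.] x [589. 633.] z [0.0636 0.0658 0.0669]
scene lip y [-105.  -29.]
side foot 77 (array([610.7, -70.8]), array([76.3, 54.2]), 1.8) y [-98. -45.] x [574. 649.] z [0.0581 0.0589 0.0629]
side lip y [-107.  -31.]
[ 0.6111 -0.0684  0.0948] [179.9939  -0.0659  -0.201 ] 0.05046407912331239
```

```bash
python3 look.py b 0.047
```

```text
wrist foot 3054 (array([628.1, -68.3]), array([56.2, 43.3]), 89.8) y [-96. -41.] x [612. 650.] z [0.0539 0.0552 0.0563]
scene foot 261 (array([612.9, -68.2]), array([58.6, 80.4]), 89.7) y [-97. -39.] x [577. 653.] z [0.0515 0.0562 0.0584]
scene lip y [-105.  -28.]
side foot 179 (array([612.5, -69.7]), array([55.8, 79.9]), 89.8) y [-98. -43.] x [574. 650.] z [0.053  0.0574 0.0589]
side lip y [-107.  -31.]
[ 0.6112 -0.0682  0.0957] [-179.9799   -0.1474   -0.2105] 0.05030811212279439
```

View pics/a_scene.png

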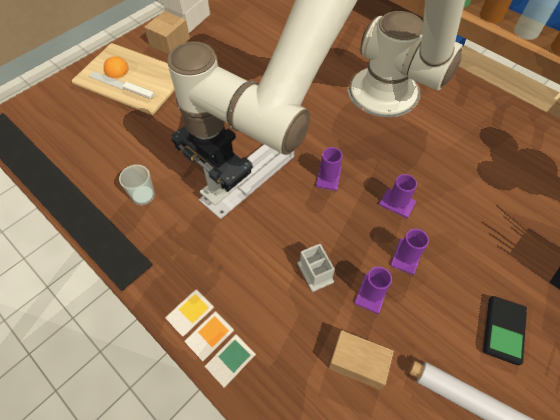

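The scene view shows the cup held over the apron by the gripper at (225,165), with the bystanders undisturbed. The foot is aligned: y within 1 mm, yaw within 0.3°. Lower it, staying about 1.5 mm above the floor plate, and start sliding.

Request:
move_arm:
  increments:
    - [0, 0, -0.04, 0, 0, 0]
    - [0, 0, -0.035, 0, 0, 0]
    - [0, 0, -0.02, 0, 0, 0]
    - [0, 0, -0.012, 0, 0, 0]
    - [0, 0, 0, 0, 0, 0]
    - [0, 0, 0, 0, 0, 0]
    - [0, 0, 0, 0, 0, 0]

```text
clock: 11.22
position: [0.6111, -0.0684, 0.0522]
eef_rot: [-180.0, -0.1, -0.2]
force: [0.3, -0.0, -3.0]
grip_width: 0.0503
grasp_force: 30.0
```

Request:
move_arm:
  increments:
    - [-0.0125, 0, 0, 0, 0, 0]
    - [-0.0125, 0, 0, 0, 0, 0]
    - [-0.0125, 0, 0, 0, 0, 0]
    - [-0.0125, 0, 0, 0, 0, 0]
    - [-0.0125, 0, 0, 0, 0, 0]
    - [-0.0125, 0, 0, 0, 0, 0]
    - [0, 0, 0, 0, 0, 0]

```text
clock: 11.8
position: [0.579, -0.0685, 0.0516]
eef_rot: [-180.0, 0.1, -0.2]
force: [0.2, 0.5, -3.6]
grip_width: 0.05
grasp_force: 30.0
```

Request:
move_arm:
  increments:
    - [-0.0125, 0, 0.002, 0, 0, 0]
    - [-0.02, 0, 0, 0, 0, 0]
    - [-0.02, 0, 0, 0, 0, 0]
    - [-0.02, 0, 0, 0, 0, 0]
    - [-0.02, 0, 0, 0, 0, 0]
    - [-0.02, 0, 0, 0, 0, 0]
    - [-0.02, 0, 0, 0, 0, 0]

```text
clock: 12.38
position: [0.5265, -0.0685, 0.0525]
eef_rot: [-180.0, -0.0, -0.2]
force: [0.8, 0.2, -3.1]
grip_width: 0.0504
grasp_force: 30.0
```

Request:
move_arm:
  increments:
    - [-0.025, 0, 0, 0, 0, 0]
    - [-0.025, 0, 0, 0, 0, 0]
    - [-0.025, 0, 0, 0, 0, 0]
    - [-0.025, 0, 0, 0, 0, 0]
    - [-0.025, 0, 0, 0, 0, 0]
    - [-0.025, 0, 0, 0, 0, 0]
    - [-0.025, 0, 0, 0, 0, 0]
    - [-0.012, 0, 0, 0, 0, 0]
    - [0, 0, 0, 0, 0, 0]
    - [0, 0, 0, 0, 0, 0]

```text
clock: 13.22
position: [0.4531, -0.0684, 0.0527]
eef_rot: [180.0, -0.1, -0.2]
force: [0.1, -0.7, -3.3]
grip_width: 0.0503
grasp_force: 30.0
```

Request:
move_arm:
  increments:
    - [-0.0125, 0, 0, 0, 0, 0]
    - [-0.0125, 0, 0, 0, 0, 0]
    - [-0.0125, 0, 0, 0, 0, 0]
    - [-0.0125, 0, 0, 0, 0, 0]
    - [0, 0, 0, 0, 0, 0]
    - [0, 0, 0, 0, 0, 0]

```text
clock: 13.72
position: [0.4324, -0.0685, 0.0525]
eef_rot: [180.0, -0.0, -0.2]
force: [0.4, 0.2, -3.8]
grip_width: 0.0506
grasp_force: 30.0
```

Request:
move_arm:
  increments:
    - [-0.005, 0, 0, 0, 0, 0]
    - [-0.005, 0, 0, 0, 0, 0]
    - [-0.005, 0, 0, 0, 0, 0]
    - [0, 0, 0, 0, 0, 0]
    - [0, 0, 0, 0, 0, 0]

```text
clock: 14.13
position: [0.427, -0.0684, 0.0525]
eef_rot: [-180.0, -0.0, -0.2]
force: [0.6, 0.3, -4.2]
grip_width: 0.0505
grasp_force: 30.0
```

Request:
move_arm:
  increments:
    - [-0.005, 0, 0, 0, 0, 0]
    - [-0.003, 0, 0, 0, 0, 0]
    - [0, 0, 0, 0, 0, 0]
    - [0, 0, 0, 0, 0, 0]

```text
clock: 14.47
position: [0.4262, -0.0682, 0.0531]
eef_rot: [-180.0, -0.3, -0.2]
force: [4.6, -2.0, -6.3]
grip_width: 0.0502
grasp_force: 30.0
```

Contact with the stop (4.6 N at x=0.426). Lower, release and rise.

Request:
move_arm:
  increments:
    - [0, 0, -0.003, 0, 0, 0]
    - [0, 0, 0, 0, 0, 0]
    - [0, 0, 0, 0, 0, 0]

```text
clock: 14.72
position: [0.4263, -0.068, 0.0521]
eef_rot: [-180.0, -0.3, -0.2]
force: [4.5, -1.2, -2.0]
grip_width: 0.0502
grasp_force: 30.0
```

Request:
move_arm:
  increments:
    - [0, 0, 0, 0, 0, 0]
    - [0, 0, 0, 0, 0, 0]
    - [0, 0, 0, 0, 0, 0]
    - [0, 0, 0.05, 0, 0, 0]
    - [0, 0, 0.09, 0, 0, 0]
    - [0, 0, 0.09, 0, 0, 0]
    - [0, 0, 0.09, 0, 0, 0]
    - [0, 0, 0.06, 0, 0, 0]
  fingers: 0.78

```text
clock: 15.38
position: [0.4234, -0.0687, 0.2064]
eef_rot: [180.0, -0.1, -0.2]
force: [1.5, -0.6, 0.4]
grip_width: 0.0678
grasp_force: 0.0
```

Request:
move_arm:
  increments:
    - [0.043, 0.077, 0, 0, 0, 0.08]
    - [0.043, 0.077, 0, 0, 0, 0.08]
    - [0.043, 0.077, 0, 0, 0, 0.08]
    - [0.043, 0.077, 0, 0, 0, 0.08]
    - [0.043, 0.077, 0, 0, 0, 0.08]
    - [0.043, 0.077, 0, 0, 0, 0.08]
    - [0.043, 0.077, 0, 0, 0, 0.08]
    - [0.043, 0.077, 0, 0, 0, 0.08]
    - [0.043, 0.077, 0, 0, 0, 0.08]
    - [0.043, 0.077, 0, 0, 0, 0.08]
    - [0, 0, 0, 0, 0, 0]
    - [0, 0, 0, 0, 0, 0]
  fingers: 0.78

```text
clock: 16.38
position: [0.5947, 0.2404, 0.2013]
eef_rot: [-179.8, 0.2, 68.6]
force: [0.6, -0.8, -0.8]
grip_width: 0.0675
grasp_force: 0.0
```

```bash
python3 - <<'E'
from h import *
np.set_printoptions(precision=4,suppress=True)
for n in ("wrist","scene","side"):
  o,d=grab(n); W=cloud(d,wristT(o,d) if n=="wrist" else None)
  hsv=cv2.cvtColor(d["img"],cv2.COLOR_RGB2HSV); grey=hsv[...,1]<70
  x,y,z=W[...,0],W[...,1],W[...,2]
  m=grey&(np.hypot(x-.428,y+.0685)<.06)&(z>.09)&(z<.11)
  if m.sum()>20: print(n,"cup top",m.sum(),rect(W[m]),np.percentile(z[m],[5,50,95]))
  b=grey&(np.hypot(x-.598,y-.24)<.055)
  for lo,hi in((.006,.012),(.064,.074)):
    m=b&(z>lo)&(z<hi)
    if m.sum()>20: print(n,"bin",lo,m.sum(),rect(W[m]))
  m=grey&(x>.36)&(x<.41)&(abs(y+.0685)<.05)&(z>.029)&(z<.04)
  if m.sum()>10: print("stop",rect(W[m]))
  save(d,f"c_{n}.png",None if n!="scene" else (180,120,430,320),1 if n!="scene" else 2)
print(o["position"],o["eef_rot"],o["clock"])
E
```

```text
wrist bin 0.006 290 (array([608.4, 272.7]), array([11.2, 54.7]), 69.7)
wrist bin 0.064 832 (array([595.7, 241.1]), array([68.6, 48.2]), 67.9)
scene cup top 124 (array([428.9, -68.6]), array([48.5, 47.7]), 66.4) [0.0904 0.0963 0.1011]
scene bin 0.006 164 (array([597.5, 240.9]), array([77.4, 55. ]), 68.2)
scene bin 0.064 205 (array([596.8, 240.2]), array([68.9, 48.3]), 68.2)
stop (array([383.9, -52.1]), array([51.3, 12.4]), 88.1)
side cup top 134 (array([429.3, -69.6]), array([49.3, 47.8]), 10.8) [0.0907 0.0981 0.1025]
side bin 0.006 104 (array([598.3, 239.1]), array([80.5, 55. ]), 68.7)
side bin 0.064 118 (array([598.7, 238.4]), array([73.2, 48.2]), 68.4)
stop (array([393.2, -69.4]), array([32.4, 80.8]), 1.2)
[0.5944 0.2387 0.2025] [-179.9001    0.1267   68.4731] 16.4833
```

View pics/c_side.png

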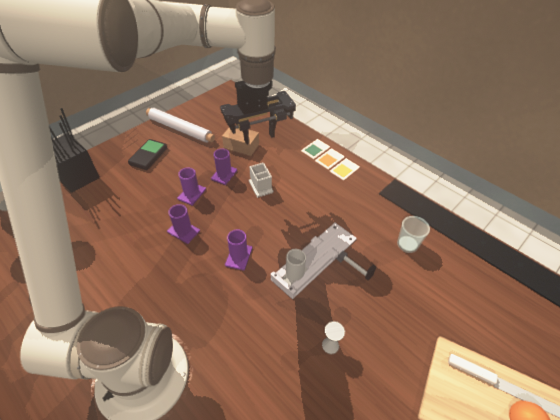

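The side view shows the cup seated at the stop end, (295,268), with the bar pulled out, tab at (370,270). The measured cup centre is 45 mm from the stop's centre, exactly home. Now the bin.

Request:
move_arm:
  increments:
    - [0.006, 0.001, -0.06, 0, 0, 0]
    - [0, 0, -0.06, 0, 0, 0]
    - [0, 0, -0.06, 0, 0, 0]
    - [0, 0, -0.06, 0, 0, 0]
    - [0, 0, -0.06, 0, 0, 0]
    - [0, 0, -0.06, 0, 0, 0]
    - [0, 0, -0.05, 0, 0, 0]
    - [0, 0, -0.021, 0, 0, 0]
    - [0, 0, 0, 0, 0, 0]
    - [0, 0, 0, 0, 0, 0]

```text
clock: 17.37
position: [0.5982, 0.2394, 0.0317]
eef_rot: [180.0, -0.0, 68.5]
force: [0.3, 0.3, 0.1]
grip_width: 0.068
grasp_force: 0.0
```

Request:
move_arm:
  increments:
    - [0, 0, 0, 0, 0, 0]
    - [0, 0, 0, 0, 0, 0]
    - [0, 0, 0, 0, 0, 0]
    - [0, 0, 0, 0, 0, 0]
    - [0, 0, 0, 0, 0, 0]
  fingers: 0

```text
clock: 17.78
position: [0.598, 0.2402, 0.0318]
eef_rot: [180.0, -0.0, 68.5]
force: [-0.5, 0.8, 4.6]
grip_width: 0.0479
grasp_force: 30.0
```

Request:
move_arm:
  increments:
    - [0, 0, 0.05, 0, 0, 0]
    - [0, 0, 0.09, 0, 0, 0]
    - [0, 0, 0.09, 0, 0, 0]
    - [0, 0, 0.09, 0, 0, 0]
    - [0, 0, 0.05, 0, 0, 0]
    - [0, 0, 0, 0, 0, 0]

```text
clock: 18.28
position: [0.6005, 0.2413, 0.185]
eef_rot: [179.6, -0.5, 68.6]
force: [0.5, 1.2, -1.7]
grip_width: 0.0478
grasp_force: 30.0
```

Request:
move_arm:
  increments:
    - [0.0038, -0.0772, 0, 0, 0, -0.08]
    - [0.0038, -0.0772, 0, 0, 0, -0.08]
    - [0.0038, -0.0772, 0, 0, 0, -0.08]
    - [0.0038, -0.0772, 0, 0, 0, -0.08]
    - [0.0038, -0.0772, 0, 0, 0, -0.08]
    - [0.0038, -0.0772, 0, 0, 0, -0.08]
    - [0.0038, -0.0772, 0, 0, 0, -0.08]
    - [0.0038, -0.0772, 0, 0, 0, -0.08]
    - [0.0038, -0.0772, 0, 0, 0, -0.08]
    - [0.0038, -0.0772, 0, 0, 0, -0.08]
    - [0, 0, -0.09, 0, 0, 0]
    - [0, 0, -0.09, 0, 0, 0]

```text
clock: 19.28
position: [0.6137, -0.0708, 0.1066]
eef_rot: [-179.9, -0.2, -0.4]
force: [0.3, 0.2, -3.5]
grip_width: 0.0478
grasp_force: 30.0
```

Request:
move_arm:
  increments:
    - [0, 0, -0.06, 0, 0, 0]
    - [0, 0, -0.02, 0, 0, 0]
    - [0, 0, 0, 0, 0, 0]
    - [0, 0, 0, 0, 0, 0]
    - [0, 0, 0, 0, 0, 0]

```text
clock: 19.7
position: [0.6146, -0.0686, 0.0765]
eef_rot: [180.0, -0.2, -0.2]
force: [0.6, 0.4, -1.4]
grip_width: 0.048
grasp_force: 30.0
```

```bash
python3 look.py e 0.044
```

```text
wrist foot 1299 (array([647. , -68.8]), array([56. , 11.8]), 89.8) y [-96. -41.] x [644. 653.] z [0.0492 0.052  0.0531]
scene foot 151 (array([645.8, -61.3]), array([35.7, 69.1]), 36.7) y [-97. -40.] x [615. 656.] z [0.0486 0.0527 0.0552]
scene lip y [-105.  -30.]
side foot 126 (array([614.8, -70.4]), array([55.7, 78.6]), 88.7) y [-98. -43.] x [577. 652.] z [0.0485 0.0537 0.0555]
side lip y [-108.  -32.]
[ 0.6144 -0.0685  0.0769] [-179.9785   -0.2307   -0.1918] 0.04837083466987274
```

Request:
move_arm:
  increments:
    - [0, 0, -0.04, 0, 0, 0]
    - [0, 0, -0.03, 0, 0, 0]
    - [0, 0, -0.02, 0, 0, 0]
    - [0, 0, -0.01, 0, 0, 0]
    - [0, 0, 0, 0, 0, 0]
    - [0, 0, 0, 0, 0, 0]
    - [0, 0, 0, 0, 0, 0]

```text
clock: 20.43
position: [0.6138, -0.0687, 0.0358]
eef_rot: [-180.0, -0.1, -0.2]
force: [-0.0, 0.3, 0.3]
grip_width: 0.0475
grasp_force: 30.0
```

Request:
move_arm:
  increments:
    - [-0.0125, 0, 0, 0, 0, 0]
    - [-0.0125, 0, 0, 0, 0, 0]
    - [-0.0125, 0, 0, 0, 0, 0]
    - [-0.0125, 0, 0, 0, 0, 0]
    - [-0.0125, 0, 0, 0, 0, 0]
    - [-0.0125, 0, 0, 0, 0, 0]
    - [-0.0125, 0, 0, 0, 0, 0]
    - [0, 0, 0, 0, 0, 0]

```text
clock: 21.1
position: [0.578, -0.0688, 0.0357]
eef_rot: [-180.0, -0.1, -0.2]
force: [1.5, 0.6, 5.9]
grip_width: 0.0478
grasp_force: 30.0
```

Request:
move_arm:
  increments:
    - [0, 0, 0.003, 0, 0, 0]
    - [-0.015, 0, 0, 0, 0, 0]
    - [-0.02, 0, 0, 0, 0, 0]
    - [-0.02, 0, 0, 0, 0, 0]
    - [-0.02, 0, 0, 0, 0, 0]
    - [-0.02, 0, 0, 0, 0, 0]
    - [-0.02, 0, 0, 0, 0, 0]
    - [-0.02, 0, 0, 0, 0, 0]
    - [-0.02, 0, 0, 0, 0, 0]
    - [0, 0, 0, 0, 0, 0]
    - [0, 0, 0, 0, 0, 0]

```text
clock: 22.02
position: [0.5134, -0.0691, 0.0358]
eef_rot: [180.0, 0.3, -0.2]
force: [-3.4, 0.2, 4.2]
grip_width: 0.0476
grasp_force: 30.0
```

Request:
move_arm:
  increments:
    - [-0.005, 0, 0, 0, 0, 0]
    - [-0.005, 0, 0, 0, 0, 0]
    - [-0.005, 0, 0, 0, 0, 0]
    - [0, 0, 0, 0, 0, 0]
    - [0, 0, 0, 0, 0, 0]

```text
clock: 22.43
position: [0.5099, -0.0689, 0.0357]
eef_rot: [180.0, 0.0, -0.2]
force: [-0.6, -0.3, -1.4]
grip_width: 0.0479
grasp_force: 30.0
```

Request:
move_arm:
  increments:
    - [-0.005, 0, 0, 0, 0, 0]
    - [-0.005, 0, 0, 0, 0, 0]
    - [0, 0, 0, 0, 0, 0]
    - [0, 0, 0, 0, 0, 0]

```text
clock: 22.77
position: [0.5055, -0.0689, 0.0358]
eef_rot: [180.0, 0.1, -0.2]
force: [-0.6, -0.5, -1.9]
grip_width: 0.0479
grasp_force: 30.0
```

Request:
move_arm:
  increments:
    - [-0.005, 0, 0, 0, 0, 0]
    - [-0.003, 0, 0, 0, 0, 0]
    - [0, 0, 0, 0, 0, 0]
    - [0, 0, 0, 0, 0, 0]

```text
clock: 23.1
position: [0.505, -0.0687, 0.0366]
eef_rot: [-180.0, -0.3, -0.2]
force: [5.0, -1.2, -4.5]
grip_width: 0.0476
grasp_force: 30.0
```

Contact at x=0.505, with 5 N. Lower slightly, release, lift and check.

Request:
move_arm:
  increments:
    - [0, 0, -0.002, 0, 0, 0]
    - [0, 0, 0, 0, 0, 0]
    - [0, 0, 0, 0, 0, 0]

```text
clock: 23.35
position: [0.505, -0.0686, 0.036]
eef_rot: [-180.0, -0.3, -0.2]
force: [4.7, -1.6, -2.1]
grip_width: 0.0477
grasp_force: 30.0
```

Request:
move_arm:
  increments:
    - [0, 0, 0, 0, 0, 0]
    - [0, 0, 0, 0, 0, 0]
    - [0, 0, 0, 0, 0, 0]
    - [0, 0, 0.05, 0, 0, 0]
    - [0, 0, 0.09, 0, 0, 0]
    - [0, 0, 0.09, 0, 0, 0]
    - [0, 0, 0.09, 0, 0, 0]
    - [0, 0, 0.09, 0, 0, 0]
    - [0, 0, 0, 0, 0, 0]
  fingers: 0.78

```text
clock: 24.1
position: [0.5062, -0.0691, 0.2068]
eef_rot: [180.0, -0.8, -0.2]
force: [1.6, -0.3, 0.1]
grip_width: 0.0678
grasp_force: 0.0
```

```bash
cat > chk.py <<'E'
from h import *
np.set_printoptions(precision=4,suppress=True)
for n in ("scene","side","wrist"):
  o,d=grab(n); W=cloud(d,wristT(o,d) if n=="wrist" else None)
  hsv=cv2.cvtColor(d["img"],cv2.COLOR_RGB2HSV); grey=hsv[...,1]<70
  x,y,z=W[...,0],W[...,1],W[...,2]
  near=grey&(abs(y+.0685)<.05)
  for k,m in dict(cup=near&(abs(x-.428)<.04)&(z>.09)&(z<.106),bin=near&(abs(x-.506)<.045)&(z>.066)&(z<.08),
    tab=(d["img"].max(-1)<75)&(z>.03)&(z<.058)&(abs(x-.57)<.03)&(y>-.25)&(y<-.12)).items():
    if m.sum()>15: print(n,k,m.sum(),rect(W[m]),np.round(np.percentile(z[m],[5,95]),3))
  save(d,f"f_{n}.png")
print(o["position"],o["eef_rot"],o["clock"])
E
python3 chk.py
```

```text
scene cup 132 (array([428.6, -67.2]), array([49.9, 46.1]), 43.5) [0.091 0.101]
scene bin 208 (array([505.6, -68.4]), array([70.5, 50.9]), 0.9) [0.067 0.076]
scene tab 69 (array([ 571.7, -209.1]), array([12.9, 24.6]), 74.5) [0.032 0.053]
side cup 132 (array([428.4, -69.7]), array([47.8, 48.7]), 88.1) [0.091 0.103]
side bin 205 (array([506.9, -69.7]), array([69.5, 49.6]), 0.2) [0.067 0.077]
side tab 52 (array([ 566.3, -215.2]), array([ 9.4, 22.3]), 90.0) [0.034 0.054]
wrist cup 371 (array([440. , -68.1]), array([48.4, 22.5]), 89.9) [0.091 0.099]
wrist bin 1013 (array([504.1, -68.7]), array([48.1, 68.5]), 89.8) [0.066 0.074]
wrist tab 433 (array([ 566.5, -211.1]), array([12.2, 22.4]), 89.1) [0.032 0.052]
[ 0.5025 -0.0688  0.2005] [-179.9429   -0.1098   -0.2532] 24.2
```

Spacing is 77–78 mm, both on the centre line. Now the bar.

Request:
move_arm:
  increments:
    - [0.0333, -0.072, 0, 0, 0, 0]
    - [0.0333, -0.072, 0, 0, 0, 0]
    - [0.0333, -0.072, 0, 0, 0, 0]
    - [0.0333, -0.072, 0, 0, 0, 0]
    - [0.0333, -0.072, 0, 0, 0, 0]
    - [0, 0, -0.07, 0, 0, 0]
    - [0, 0, -0.07, 0, 0, 0]
    - [0, 0, -0.07, 0, 0, 0]
    - [0, 0, -0.07, 0, 0, 0]
    - [0, 0, -0.07, 0, 0, 0]
    - [0, 0, -0.06, 0, 0, 0]
    - [0, 0, -0.03, 0, 0, 0]
  fingers: 0.45

```text
clock: 25.25
position: [0.5648, -0.2122, 0.0173]
eef_rot: [-179.9, 0.6, -0.3]
force: [-0.8, 0.2, -0.1]
grip_width: 0.039
grasp_force: 0.0
```

Request:
move_arm:
  increments:
    - [0, 0, 0, 0, 0, 0]
    - [0, 0, 0, 0, 0, 0]

```text
clock: 25.42
position: [0.5677, -0.2127, 0.0211]
eef_rot: [-180.0, 0.3, -0.2]
force: [0.0, 0.1, 0.5]
grip_width: 0.0389
grasp_force: 0.0
```

Request:
move_arm:
  increments:
    - [0, 0, 0.0125, 0, 0, 0]
    - [0, 0, 0, 0, 0, 0]
    - [0, 0, 0, 0, 0, 0]

```text
clock: 25.67
position: [0.5705, -0.213, 0.0299]
eef_rot: [180.0, -0.2, -0.2]
force: [0.1, 0.5, 0.1]
grip_width: 0.0391
grasp_force: 0.0
```

Request:
move_arm:
  increments:
    - [0, 0, 0, 0, 0, 0]
    - [0, 0, 0, 0, 0, 0]
    - [0, 0, 0, 0, 0, 0]
    - [0, 0, 0, 0, 0, 0]
    - [0, 0, 0, 0, 0, 0]
  fingers: 0

```text
clock: 26.08
position: [0.5694, -0.2129, 0.0283]
eef_rot: [-180.0, -0.0, -0.2]
force: [0.7, -0.1, -0.9]
grip_width: 0.0136
grasp_force: 0.0
```

Request:
move_arm:
  increments:
    - [0, 0.013, 0, 0, 0, 0]
    - [0, 0.013, 0, 0, 0, 0]
    - [0, 0.013, 0, 0, 0, 0]
    - [0, 0.013, 0, 0, 0, 0]
    - [0, 0.013, 0, 0, 0, 0]
    - [0, 0.013, 0, 0, 0, 0]
    - [0, 0.013, 0, 0, 0, 0]
    - [0, 0.013, 0, 0, 0, 0]
    - [0, 0.013, 0, 0, 0, 0]
    - [0, 0.013, 0, 0, 0, 0]
    - [0, 0.013, 0, 0, 0, 0]
    - [0, 0.013, 0, 0, 0, 0]

```text
clock: 27.08
position: [0.5694, -0.15, 0.0282]
eef_rot: [-180.0, 0.0, -0.2]
force: [-0.2, -2.2, 0.0]
grip_width: 0.012
grasp_force: 30.0
```

Request:
move_arm:
  increments:
    - [0, 0.006, 0, 0, 0, 0]
    - [0, 0.006, 0, 0, 0, 0]
    - [0, 0, 0, 0, 0, 0]
    - [0, 0, 0, 0, 0, 0]

```text
clock: 27.42
position: [0.5694, -0.1461, 0.0282]
eef_rot: [180.0, 0.0, -0.2]
force: [-0.1, -5.3, -0.7]
grip_width: 0.0118
grasp_force: 30.0
```

Request:
move_arm:
  increments:
    - [0, 0.004, 0, 0, 0, 0]
    - [0, 0, 0, 0, 0, 0]
    - [0, 0, 0, 0, 0, 0]

```text
clock: 27.67
position: [0.5694, -0.146, 0.0283]
eef_rot: [179.9, 0.0, -0.2]
force: [0.2, -10.4, -1.0]
grip_width: 0.0119
grasp_force: 30.0
```

Request:
move_arm:
  increments:
    - [0, 0, 0, 0, 0, 0]
    - [0, 0, 0, 0, 0, 0]
    - [0, 0, 0, 0, 0, 0]
    - [0, 0, 0.04, 0, 0, 0]
    - [0, 0, 0.08, 0, 0, 0]
    - [0, 0, 0.09, 0, 0, 0]
    - [0, 0, 0.09, 0, 0, 0]
    - [0, 0, 0.09, 0, 0, 0]
    - [0, 0, 0, 0, 0, 0]
    - [0, 0, 0, 0, 0, 0]
  fingers: 0.45

```text
clock: 28.5
position: [0.5709, -0.1433, 0.1871]
eef_rot: [-180.0, -0.4, -0.2]
force: [0.2, 0.2, -0.7]
grip_width: 0.0393
grasp_force: 0.0
```

```bash
python3 chk.py
```

```text
scene cup 123 (array([428.5, -67.4]), array([50.5, 47.3]), 85.8) [0.091 0.101]
scene bin 220 (array([505.6, -68.5]), array([70.1, 51.4]), 1.0) [0.067 0.076]
scene tab 72 (array([ 571. , -144.5]), array([10.8, 24.4]), 83.7) [0.031 0.055]
side cup 137 (array([428.5, -69.1]), array([48.5, 48.3]), 78.5) [0.091 0.102]
side bin 200 (array([507.5, -70.4]), array([48.2, 70.2]), 89.3) [0.067 0.078]
side tab 41 (array([ 566.1, -148.7]), array([ 9.5, 18.2]), 89.8) [0.032 0.055]
wrist bin 444 (array([521. , -68.6]), array([48.1, 35.7]), 89.3) [0.066 0.074]
[ 0.5688 -0.1434  0.1834] [-179.9406    0.0734   -0.2248] 28.6
```

View pics/f_side.png

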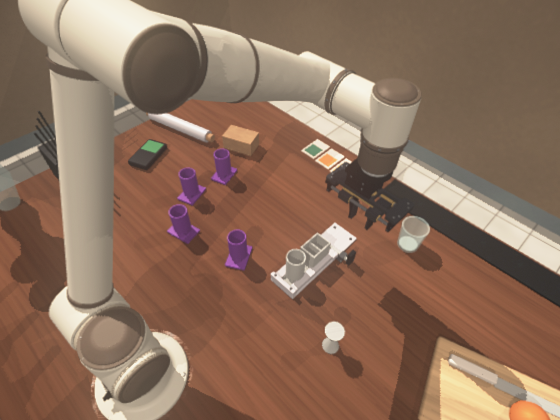

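The side view shows the cup at (295,265) and the bin at (317,247) in the rail. The bar is shut, with its tab at (348,256), the gripper is clear and the bystanders are in place. Handing in.

```bash
python3 -c "
from rig import workorder
print(workorder.hand_in())"
```

```text
the job is handed in; nothing more can be done
None
```

Handed in at about 29 s of the 72 s: the straw cup is home against the end stop, the garnish bin is touching it, the locking bar is fully shut, the gripper is clear, and the tumbler, jigger and tea box look unmoved; no verdict came back from the hand-in.

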